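# Hold the soap box open

## Robot

A 7-joint arm with a two-finger parallel gripper is mounted at the origin on a cart in front of the work surface, level with it; the furniture and walls round the work are solid. World frame = base frame: x ahead of the robot, y to its left, z up, the work surface at z = 0. Lengths are in m, angles in rad, forces in N, time in s.
With the tool pointing down it reaches from about 0.425 to 0.875 m from the base axis. Payload 8.4 kg.
Tool frame: the origin (TCP) lies midway between the tips of the shut fingers; the grasp point (between the pads) lies 19 mm behind it; z points along the fingers, y is the line along which they close (so a half turn about z gives the same grasp; the last joint's range is limited). The gripper opens to 87 mm and grips with 3 to 60 N. Pads are 19 mm wide; open, the fingers measure 117 mm over their backs; the gripper's body (75 mm by 190 mm) begins 51 mm behind the grasp point.
Start: joints at [-1.378, 0.333, 0.04, 1.465, -0.013, 1.343, -0.059], TCP at [0.187, 0.622, 0.223] pointing down, gripper open.
Joint ranges: [-2.58, 2.58], [-0.38, 2.09], [-1.3, 1.39], [0.25, 2.4], [-1.5, 4.64], [0.08, 2.09], [-2.65, 2.65]. Speed limits (rad/s): [2.22, 2.22, 2.79, 2.79, 3.14, 3.14, 3.14].

## Interface

Orientations are given as a unit quaternion [x, y, z, w].
In Python, from bench import sense, snapshot, get_calibration, job_done, search_frame, masks_of gives the robot as it stands.
- The arm moves only by the shell command python3 -m handwheel 'ROWS' [FORCE]. ROWS is JSON, a list of rows, each an object with "linear": the shift along the tool's x, y, z in m, a list of three; "rot": the turn, a rotation vector about the tool's x, y, z in degrees, a list of three; "jaw": the opening, from 0 (shut) to 1 (fully open). In form: [{"linear": [tx, ty, tz], "rot": [wx, wy, wz], "jaw": jaw}, ...]. A call has 1 to 5 rows; each row is the pose to reach, as a shift and turn from the pose commanded when the call began, along the tool's axes at that moment; what a row does not reach only later rows make up. A row lasts 1/8 s, in which the tool goes at most 62.5 mm and 10.7 degrees, less where a joint would pass 70% of its speed; a pose out of reach is approached as far as the arm can. A call with a gripper value outside its range is refused whole. The fingers move at their own pace and stop on an object; FORCE is the grip in N (left out, the last holds). Time passes only in rows, so rows that repeat a pose let the fingers close. It gives the time, the measured TCP pose, the force, the opening and the grip force at its end, in the units of the state.
- sense(): the state, without advancing time (a new reading comes with each control period).
- snapshot(name): name is "scene" or "side" or "wrist"; returns the picture (400x640x3 uint8, blue, green, red); there is no depth.
- get_calibration(name): a dict with "camera_matrix" (3x3 intrinsics, pixels), "pose" (4x4, takes a point from camera to world coordinates). Camera axes: x right, y up, looking along -z (the intrinsics and any distortion apply to the point x, -y, -z); pixel columns grow to the right and rows downward; lengths in m; the calibration is good to about 2 mm. A picture is of the moment at which its call begins: read the wrist's pose just before it. get_calibration takes no time and is no camera call; for the wrist camera it gives the pose at the moment of the call.
- job_done(): hands the job in; it is judged then, once.
Trained networks look in the newest picture that a camera, given by its name, has taken for a name from the list of things; names that differ only in an ending like _2 or _b are one class to them, and where a whole thing is asked for, a point or a joint stands for the part that bears it (a point fixed in the world has none). Each returns a list of dicts, best first, with "p" (0 to 1); they miss things now and then, are a little off and sometimes report something else, mostly with a low value. They report only what shows in the picture. A call takes as long as a camera call.
- search_frame(name, camera): "box" ([left, top, width, height] in pixels, round what is visible of it).
- masks_of(name, camera): "pixels" (400x640 bool, what is visible of it) and "box" ([left, top, width, height] in pixels, round what is visible of it).
The state is a dict: "t": time; "joint_pos": joint angles; "qd": joint speeds; "effort": joint torques, N m; "tool_pos": TCP position; "orientation": TCP orientation; "force": force on the tool from outside, world axes, zero at the start; "wrist_torque": the same for the moment, N m; "finger_gap": opening from 0.0 (shut) to 1.0 (fully open); "grasp_force": force on a finger pad.
Only numpy, scipy, OpenCV 4.12 (cv2) and the standard library are available. Lean on these libraries where they do the work, as an engineer would, in place of code of your own. Each camera call takes 0.05 s, during which the arm holds its last target. There are 200 camera calls.

## Task

The wooden box on the counter has a self-closing lid that is held down by a swivelling metal bar under a brass knob at the box's side. Turn the knob to swing the bar well clear of the lid, until it points along the box's side towards the front, then raise the lid by its front pull and hold it open at 60 degrees so that I can get at the soap inside. Finish while still holding the lid there, do not let go, and leave the pink jar and the yellow tin where they stand.

Things in the scene. Friction and masses are not known exactly. Their poses are not given: they have to be found in the camera images.
- tea_box: Wooden box with hinged lid, fixed to the counter, 105 (x) by 150 (y) by 78 mm high when shut; place and yaw vary. Origin: centre of the underside. -x points to its front (roughly to the robot), z up, -y to its right as seen by the robot. Walls 7 mm thick, 53 mm high; the lid is the top 23 mm. A boxed soap (58x88x30 mm) lies inside.
- tea_box_lid (a joint): Angle of the lid in rad: 0 shut, grows as the front edge rises, stop at 1.75; 60 degrees open is 1.047. The hinge line is parallel to the box's y axis, at x = +54 mm, z = 53 mm in the box's frame. A spring and the lid's weight (0.1 to 0.2 kg) shut it from any angle; lifting at the pull takes about 1 to 3 N.
- pull_grip (a point): Grip point on the brass pull, a flat tongue on the middle of the lid's front edge, 26 mm wide (y), 8 mm thick, from x = -53 to -99 mm in the box's frame when shut. The point lies mid-width and mid-thickness, at x = -86, y = 0, z = 62 mm when shut, and turns with the lid. Pinch the two narrow sides along y, parallel to the hinge: the tongue can then pivot between the fingers.
- clamp_knob (a joint): Angle of the clamp knob in rad about a vertical axis, growing anticlockwise seen from above; -0.05 to 0.25 at the start, stops at -0.1 and 1.75. At 0 the bar points to the box's +y, across the lid's right edge, and holds it down; at 1.57 it points to the front (-x), along the box's side. Clear of the lid from 1.2 on. Turns with about 0.04 N m and stays where it is left.
- knob_grip (a point): Middle of the brass knob's upright wing, on its axis: 100 mm to the right (-y) of the box's centre, 103 mm above the counter. Wing 36 mm long, 10 mm thick, from 89 to 111 mm above the counter; pinch its thickness. Frame turns with it: y along wing and bar, x across, z up. The steel bar below is 12 mm wide, 5 mm thick, underside 79 mm above the counter, and reaches 45 mm from the axis.
- jar: Pink jar with a black lid, 77 mm across, 84 mm high, loose; not to be disturbed. Origin: centre of its underside.
- tin: Yellow and black tin with a bright screw cap, 70 mm across, 128 mm high, loose; not to be disturbed. Origin: centre of its underside.

How it is judged:
By the outcome, as a careful person would: the job done as asked, in the order asked, and still so for the second after the job is handed in, while the arm keeps its last pose, push and grip.
It also fails if it takes over 50 s, if anything falls off the work surface, if the arm or the gripper's body presses on something with over 40 N, if the wrist force passes 120 N, or if a joint passes its speed limit or range.

## Working session

There is one attempt and no reset: what is moved stays moved. The work goes in short steps, Python scripts to look and compute and a shell command to move; the robot and the scene stay as the last step left them, time stands still between calls to the robot, and variables do not carry over. Pictures are saved under pics/ and viewed, at most 10 in all, crops included, and the job is handed in when it is done.

```bash
mkdir -p pics; python3 - <<'E'
from bench import *
import cv2,numpy as np
s=sense();print({k:np.round(v,3).tolist() for k,v in s.items()})
a=snapshot("scene");b=snapshot("side");
cv2.imwrite("pics/scene.png",a);cv2.imwrite("pics/side.png",b)
for c in("scene","side"):
    k=get_calibration(c);print(c,np.round(k["camera_matrix"],1).tolist(),np.round(k["pose"],3).tolist(),k.keys())
    for n in("tea_box","tea_box_lid","pull_grip","clamp_knob","jar","tin"):
        print(n,[(d["box"],round(d["p"],2)) for d in search_frame(n,c)][:2])
E
```

```text
{'t': 0.0, 'joint_pos': [-1.378, 0.334, 0.04, 1.466, -0.013, 1.343, -0.058], 'qd': [-0.001, -0.0, -0.001, 0.001, 0.0, 0.001, -0.0], 'effort': [-0.0, -65.634, 1.335, -40.38, -0.06, 0.045, 0.0], 'tool_pos': [0.187, 0.622, 0.222], 'orientation': [0.145, 0.989, -0.001, -0.0], 'force': [1.269, -0.697, -0.028], 'wrist_torque': [0.058, -0.029, 0.005], 'grasp_force': 0.0, 'finger_gap': 0.997}
scene [[500.1, 0.0, 323.5], [0.0, 500.1, 202.4], [0.0, 0.0, 1.0]] [[0.616, 0.497, -0.611, -0.352], [-0.788, 0.377, -0.488, -0.697], [-0.012, 0.782, 0.623, 0.972], [0.0, 0.0, 0.0, 1.0]] dict_keys(['camera_matrix', 'pose'])
tea_box [([336.0, 204.0, 69.1, 65.9], 0.68), ([336.2, 206.1, 63.7, 43.6], 0.6)]
tea_box_lid [([334.4, 206.7, 67.0, 47.2], 0.58)]
pull_grip [([333.9, 205.6, 63.8, 42.9], 0.58)]
clamp_knob [([385.2, 228.0, 20.1, 15.5], 0.44)]
jar [([214.9, 161.3, 28.3, 33.5], 0.86)]
tin [([429.5, 239.0, 35.0, 56.6], 0.64)]
side [[496.7, 0.0, 320.1], [0.0, 496.7, 199.1], [0.0, 0.0, 1.0]] [[0.952, 0.135, -0.274, 0.066], [-0.304, 0.491, -0.816, -1.292], [0.024, 0.86, 0.509, 0.897], [0.0, 0.0, 0.0, 1.0]] dict_keys(['camera_matrix', 'pose'])
tea_box [([313.1, 211.0, 57.8, 58.3], 0.76)]
tea_box_lid [([313.2, 215.3, 52.9, 36.3], 0.89), ([348.3, 235.1, 10.7, 14.3], 0.23)]
pull_grip [([308.2, 219.2, 59.6, 35.1], 0.78)]
clamp_knob [([344.5, 236.7, 12.8, 10.8], 0.5)]
jar [([275.4, 155.0, 20.7, 26.3], 0.98)]
tin [([365.2, 259.9, 26.2, 51.2], 0.71)]
```

```bash
python3 - <<'E'
import cv2,numpy as np
a=cv2.imread("pics/scene.png")[140:310,190:490];b=cv2.imread("pics/side.png")[145:315,230:430]
a=cv2.resize(a,None,fx=2.66,fy=2.66,interpolation=cv2.INTER_CUBIC)
b=cv2.resize(b,None,fx=3.5,fy=3.5,interpolation=cv2.INTER_CUBIC)
cv2.imwrite("pics/a.png",a);cv2.imwrite("pics/b.png",b)
E
```

```text
(no output)
```

View pics/a.png

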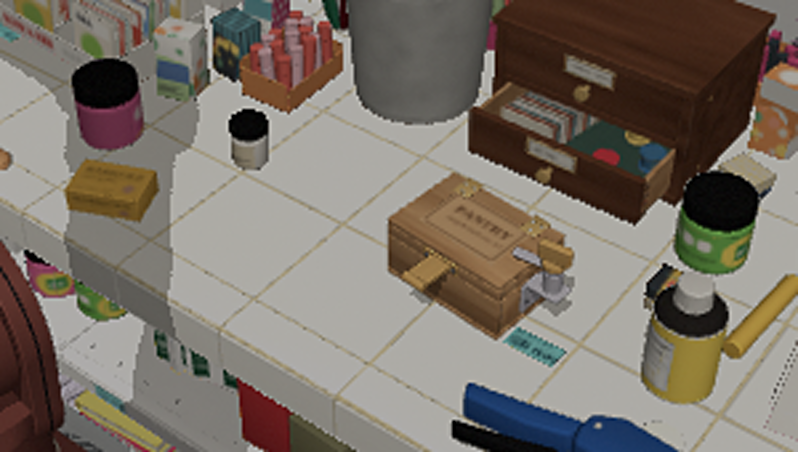

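View pics/b.png

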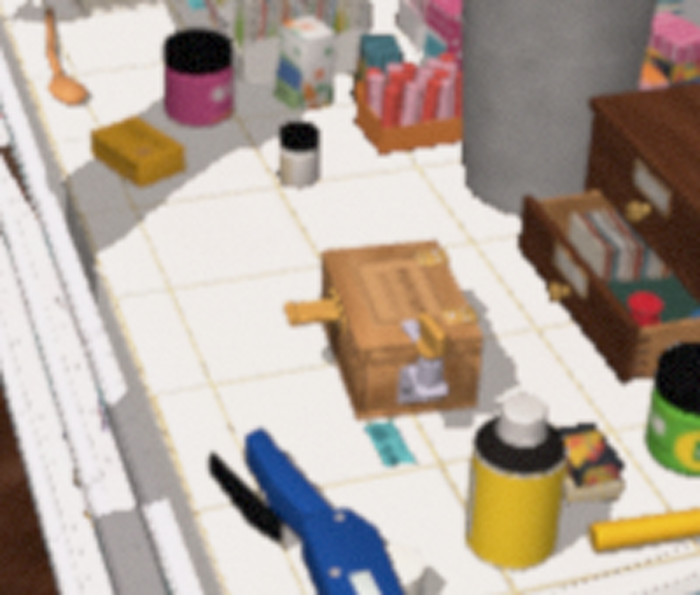

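The scene crop shows the box at (475,255) with its pull at (428,272) and the knob at (556,252). The tin is to the right at (685,340) and the jar far left at (107,105). In the side crop the pull is at (312,312), the knob at (432,337) and the tin at (517,480).

```bash
cat > h.py <<'E'
import numpy as np,cv2
from bench import *
from scipy.optimize import least_squares
from scipy.spatial.transform import Rotation as R
def proj(K,T,P):
    p=(np.atleast_2d(P)-T[:3,3])@T[:3,:3]; p=p*[1,-1,-1]; q=p@K.T; return q[:,:2]/q[:,2:]
def ray(K,T,u,z):
    d=T[:3,:3]@(np.linalg.inv(K)@[u[0],u[1],1]*[1,-1,-1]); return T[:3,3]+d*(z-T[2,3])/d[2]
def box2w(b,P):
    return R.from_euler('z',b[2]).apply(np.atleast_2d(P))+[b[0],b[1],0]
E
python3 - <<'E'
from h import *
a={(-.0525,.075,.077):(388,218),(.0525,.075,.077):(455,173),(-.0525,-.075,0):(498,337),(-.0525,.075,0):(390,268),(0,-.1,.103):(557,252)}
b={(-.0525,.075,.077):(322,255),(.0525,.075,.077):(437,243),(-.0525,-.075,.077):(347,352),(.0525,-.075,.077):(482,345),(-.0525,-.075,0):(360,417),(.0525,-.075,0):(475,405),(-.099,0,.062):(287,312),(0,-.1,.103):(432,337)}
C={c:(get_calibration(c)["camera_matrix"],np.array(get_calibration(c)["pose"])) for c in("scene","side")}
pa=np.array(list(a.values()))/2.66+[190,140];pb=np.array(list(b.values()))/3.5+[230,145]
f=lambda x:np.r_[(proj(*C["scene"],box2w(x,list(a)))-pa).ravel(),(proj(*C["side"],box2w(x,list(b)))-pb).ravel()]
r=least_squares(f,[.6,0,0],loss="soft_l1");print(r.x,np.round(f(r.x).reshape(-1,2),1).tolist())
print("knob",box2w(r.x,[0,-.1,.103]),"pull",box2w(r.x,[-.086,0,.062]))
for n,z,u,v in(("tin",0,(685,385),(512,555)),("jar",0,(110,137),(198,115))):
    print(n,ray(*C["scene"],np.array(u)/2.66+[190,140],z),ray(*C["side"],np.array(v)/3.5+[230,145],z))
w=np.array(get_calibration("wrist")["pose"]);s=sense()
Rt=R.from_quat(s["orientation"]).as_matrix();print("tool",Rt.round(3).tolist());print("cam in tool",(Rt.T@(w[:3,3]-s["tool_pos"])).round(3),(Rt.T@w[:3,:3]).round(2).tolist())
E
```

```text
[ 0.52458783 -0.15628674 -0.11576134] [[0.3, -0.5], [0.5, -0.9], [-0.4, 2.1], [-0.5, 1.3], [0.3, 0.3], [-0.1, -1.9], [0.2, -1.3], [3.2, -1.2], [0.6, -2.7], [-1.5, 1.9], [0.6, 1.7], [-0.8, 1.0], [-0.3, -1.1]]
knob [[ 0.51303754 -0.25561745  0.103     ]] pull [[ 0.43916342 -0.14635349  0.062     ]]
tin [ 5.26742511e-01 -4.00130078e-01  1.11022302e-16] [ 0.52652577 -0.40685255  0.        ]
jar [ 4.66851794e-01  3.34992095e-01 -1.11022302e-16] [0.47313018 0.33128256 0.        ]
tool [[-0.958, 0.288, 0.0], [0.288, 0.958, -0.0], [-0.0, -0.0, -1.0]]
cam in tool [ 0.068  0.002 -0.163] [[-0.0, 0.97, 0.25], [1.0, 0.0, 0.0], [0.0, 0.25, -0.97]]
```

```bash
cat >> h.py <<'E'
def go(p,head):
    "tool-axes shift and rot (deg) to a tool-down pose with tool y at world heading (rad)"
    s=sense();A=R.from_quat(s["orientation"]);y=np.array([np.cos(head),np.sin(head),0]);z=np.array([0,0,-1.])
    B=R.from_matrix(np.c_[np.cross(y,z),y,z])
    print("shift",A.inv().apply(np.array(p)-s["tool_pos"]).round(4),"rot",(A.inv()*B).as_rotvec(degrees=True).round(2))
E
python3 - <<'E'
from h import *
go([.42,.25,.3],.5);go([.49,-.13,.3],0)
C={c:(get_calibration(c)["camera_matrix"],np.array(get_calibration(c)["pose"])) for c in("scene","side")}
print("cab/drawer",[ray(*C["scene"],np.array(u)/2.66+[190,140],0).round(2) for u in((640,218),(470,155))])
E
```

```text
shift [-0.3303 -0.2897 -0.0774] rot [-0.    0.   44.63]
shift [-0.5067 -0.6335 -0.0774] rot [-0.    0.   73.28]
cab/drawer [array([ 0.72, -0.25, -0.  ]), array([ 0.7 , -0.03,  0.  ])]
```

```bash
python3 -m handwheel '[{"linear":[-0.09,-0.07,-0.077],"rot":[0,0,9],"jaw":1},{"linear":[-0.13,-0.11,-0.077],"rot":[0,0,18],"jaw":1},{"linear":[-0.18,-0.15,-0.077],"rot":[0,0,27],"jaw":1},{"linear":[-0.22,-0.19,-0.077],"rot":[0,0,36],"jaw":1},{"linear":[-0.27,-0.23,-0.077],"rot":[0,0,44],"jaw":1}]'; python3 -c "
from h import *
go([.42,.25,.3],.5);go([.49,-.13,.3],0)"
```

```text
t: 1.32
tool_pos: [0.3489, 0.3713, 0.2978]
orientation: [0.507, 0.862, 0.001, -0.0]
force: [0.8, 0.9, 0.2]
finger_gap: 1.001
grasp_force: 0.0
shift [-0.1405  0.0033 -0.0023] rot [ 0.06 -0.05  0.36]
shift [-0.5068 -0.1197 -0.0027] rot [ 0.05 -0.06 29.01]
```

```bash
python3 -m handwheel '[{"linear":[-0.507,-0.12,-0.002],"rot":[0,0,29],"jaw":1},{"linear":[-0.507,-0.12,-0.002],"rot":[0,0,29],"jaw":1},{"linear":[-0.507,-0.12,-0.002],"rot":[0,0,29],"jaw":1},{"linear":[-0.507,-0.12,-0.002],"rot":[0,0,29],"jaw":1},{"linear":[-0.507,-0.12,-0.002],"rot":[0,0,29],"jaw":1}]'; python3 -c "
from h import *
go([.49,-.13,.3],0)"
```

```text
t: 1.95
tool_pos: [0.4342, 0.0705, 0.2987]
orientation: [0.705, 0.709, 0.001, -0.0]
force: [1.1, -0.3, -0.0]
finger_gap: 1.003
grasp_force: 0.0
shift [-0.2008  0.0548 -0.0015] rot [ 0.05 -0.06  0.27]
```

```bash
python3 -m handwheel '[{"linear":[-0.2,0.055,0],"rot":[0,0,0],"jaw":1},{"linear":[-0.2,0.055,0],"rot":[0,0,0],"jaw":1},{"linear":[-0.2,0.055,0],"rot":[0,0,0],"jaw":1},{"linear":[-0.2,0.055,0],"rot":[0,0,0],"jaw":1},{"linear":[-0.2,0.055,0],"rot":[0,0,0],"jaw":1}]'; python3 - <<'E'
from h import *
c=get_calibration("wrist");a=snapshot("wrist");cv2.imwrite("pics/w1.png",a);np.savez("w1.npz",K=c["camera_matrix"],T=c["pose"])
E
```

```text
t: 2.58
tool_pos: [0.4898, -0.1287, 0.2985]
orientation: [0.707, 0.708, -0.0, 0.0]
force: [0.9, 1.7, -0.5]
finger_gap: 1.001
grasp_force: 0.0
```

View pics/w1.png

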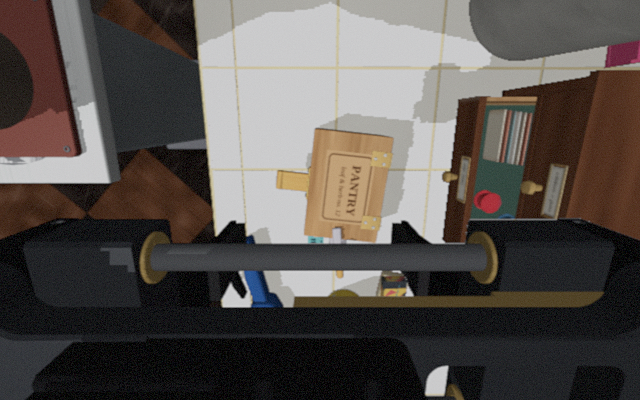

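The wrist view shows the lid with corners near (315,128), (393,137), (377,242) and (306,234), and the pull tip at (277,180). The bar is at (337,235), and the knob is partly hidden by the gripper. I'll zoom in.

```bash
python3 - <<'E'
from h import *
a=cv2.imread("pics/w1.png")[115:285,265:405];cv2.imwrite("pics/w1z.png",cv2.resize(a,None,fx=3.5,fy=3.5,interpolation=cv2.INTER_CUBIC))
E
```

```text
(no output)
```

View pics/w1z.png

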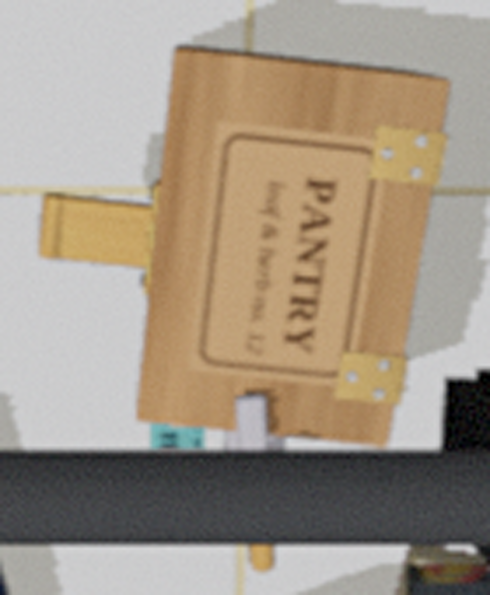

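```bash
python3 - <<'E'
from h import *
d=np.load("w1.npz");K,T=d["K"],d["T"]
a={(-.0525,.075,.076):(176,46),(.0525,.075,.076):(449,80),(.0525,-.075,.076):(386,446),(-.0525,-.075,.076):(137,418),(-.099,0,.066):(41,225)}
p=np.array(list(a.values()))/3.5+[265,115]
f=lambda x:(proj(K,T,box2w(x,list(a)))-p).ravel()
r=least_squares(f,[.52,-.15,-.1]);print(r.x,f(r.x).round(1))
k=box2w(r.x,[0,-.1,.103])[0];print("knob",k,"pull",box2w(r.x,[-.086,0,.062]))
for n,u,z in(("bar end",(252,396),.084),("wing end",(262,570),.111)):
    w=ray(K,T,np.array(u)/3.5+[265,115],z);v=(w-k)*(1 if n[0]=="b" else -1)
    print(n,w,"len",np.hypot(*v[:2]),"theta",np.arctan2(v[1],v[0])-np.pi/2-r.x[2])
E
```

```text
[ 0.52945036 -0.14820863 -0.11144618] [-0.4 -0.   1.3 -0.5  0.7  0.4 -0.7  0.8 -0.8 -0.3]
knob [ 0.5183288  -0.24758826  0.103     ] pull [[ 0.44398388 -0.13864409  0.062     ]]
bar end [ 0.51620715 -0.20306095  0.084     ] len 0.04457782769225965 theta 0.1590582623623174
wing end [ 0.51941508 -0.26425277  0.111     ] len 0.016699879920469528 theta 0.1765397571141581
```

```bash
python3 -c "
from h import *
go([.5183,-.248,.16],.054);go([.5183,-.248,.092],.054)"
```

```text
shift [-0.1211  0.028   0.1383] rot [-0.02  0.   -2.87]
shift [-0.1211  0.0281  0.2063] rot [-0.02  0.   -2.87]
```

```bash
python3 -m handwheel '[{"linear":[-0.06,0.014,0.03],"rot":[0,0,-1.5],"jaw":1},{"linear":[-0.121,0.028,0.03],"rot":[0,0,-2.9],"jaw":1},{"linear":[-0.121,0.028,0.08],"rot":[0,0,-2.9],"jaw":0.6},{"linear":[-0.121,0.028,0.13],"rot":[0,0,-2.9],"jaw":0.6},{"linear":[-0.121,0.028,0.13],"rot":[0,0,-2.9],"jaw":0.6}]'; python3 - <<'E'
from h import *
go([.5183,-.248,.092],.054)
a=snapshot("scene")[180:280,310:470];b=snapshot("side")[190:290,290:420];f=lambda i:cv2.resize(i,(800 if i is a else 650,500) if 0 else (400,300),interpolation=cv2.INTER_CUBIC)
cv2.imwrite("pics/c1.png",np.hstack([f(a),f(b)]))
E
```

```text
t: 3.25
tool_pos: [0.5168, -0.2452, 0.1653]
orientation: [0.687, 0.727, -0.001, -0.003]
force: [0.1, 0.5, 0.6]
finger_gap: 0.745
grasp_force: 0.0
shift [-0.0031  0.0017  0.0733] rot [-0.36 -0.16  0.18]
```

View pics/c1.png

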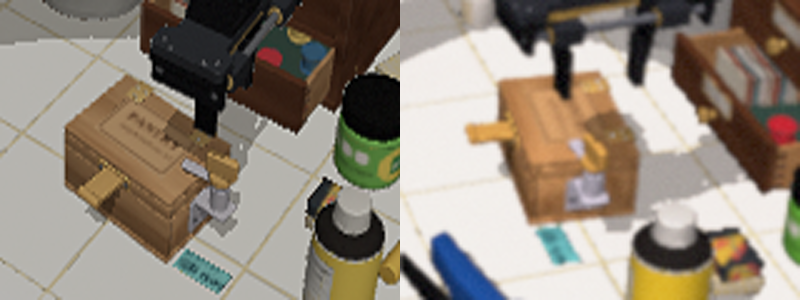

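The two fingers hang on either side of the knob wing (left at (210,160), right at (592,150)), with the drawer and tin clear. I'll descend.

```bash
python3 -m handwheel '[{"linear":[-0.001,0.0005,0.04],"rot":[0,0,0],"jaw":0.6},{"linear":[-0.001,0.0005,0.068],"rot":[0,0,0],"jaw":0.6},{"linear":[-0.001,0.0005,0.068],"rot":[0,0,0],"jaw":0.6},{"linear":[-0.001,0.0005,0.068],"rot":[0,0,0],"jaw":0.6}]' 20; python3 -c "
from h import *
go([.5183,-.248,.092],.054)"
```

```text
t: 3.85
tool_pos: [0.5206, -0.2492, 0.1028]
orientation: [0.687, 0.727, 0.001, 0.001]
force: [0.3, -0.3, 0.2]
finger_gap: 0.601
grasp_force: 0.0
shift [ 0.0013 -0.0022  0.0108] rot [0.17 0.04 0.12]
```

```bash
python3 -m handwheel '[{"linear":[0.001,-0.0015,0.01],"rot":[0,0,0],"jaw":0.6},{"linear":[0.001,-0.0015,0.01],"rot":[0,0,0],"jaw":0},{"linear":[0.001,-0.0015,0.01],"rot":[0,0,0],"jaw":0},{"linear":[0.001,-0.0015,0.01],"rot":[0,0,0],"jaw":0},{"linear":[0.001,-0.0015,0.01],"rot":[0,0,0],"jaw":0}]' 20; python3 -c "
from h import *
go([.5183,-.248,.092],.054)"
```

```text
t: 4.47
tool_pos: [0.5178, -0.2482, 0.0906]
orientation: [0.687, 0.726, 0.0, 0.0]
force: [-0.5, -0.1, 2.5]
finger_gap: 0.234
grasp_force: 1.2
shift [ 0.0002  0.0005 -0.0014] rot [0.03 0.02 0.08]
```

```bash
python3 -m handwheel '[{"linear":[0,0,-0.001],"rot":[0,0,0],"jaw":0},{"linear":[0,0,-0.001],"rot":[0,0,0],"jaw":0},{"linear":[0,0,-0.001],"rot":[0,0,0],"jaw":0}]' 25
```

```text
t: 4.85
tool_pos: [0.5179, -0.2481, 0.0914]
orientation: [0.687, 0.727, 0.0, 0.0]
force: [3.4, -0.7, -2.2]
finger_gap: 0.112
grasp_force: 25.0
```

```bash
python3 -m handwheel '[{"linear":[0,0,0],"rot":[0,0,-8],"jaw":0},{"linear":[0,0,0],"rot":[0,0,-16],"jaw":0},{"linear":[0,0,0],"rot":[0,0,-24],"jaw":0},{"linear":[0,0,0],"rot":[0,0,-32],"jaw":0},{"linear":[0,0,0],"rot":[0,0,-40],"jaw":0}]'; python3 -c "
from h import *
s=sense();print(s['wrist_torque'],s['joint_pos']);go([.5183,-.248,.092],1.46)"
```

```text
t: 5.48
tool_pos: [0.517, -0.2485, 0.0914]
orientation: [0.395, 0.918, -0.0, -0.0]
force: [-0.1, -1.5, -1.1]
finger_gap: 0.114
grasp_force: 25.0
[-0.38209998  0.131446   -0.07268264] [-0.3009666   0.36813973  0.81590656  1.83991992 -0.30375827  1.06397861
  1.3890623 ]
shift [-0.0005  0.0013 -0.0006] rot [-4.000e-02 -3.000e-02 -4.024e+01]
```

```bash
python3 -m handwheel '[{"linear":[0,0,0],"rot":[0,0,-8],"jaw":0},{"linear":[0,0,0],"rot":[0,0,-16],"jaw":0},{"linear":[0,0,0],"rot":[0,0,-24],"jaw":0},{"linear":[0,0,0],"rot":[0,0,-32],"jaw":0},{"linear":[0,0,0],"rot":[0,0,-40],"jaw":0}]'; python3 -m handwheel '[{"linear":[0,0,0],"rot":[0,0,-0.5],"jaw":0},{"linear":[0,0,0],"rot":[0,0,-0.5],"jaw":0}]';  python3 -c "
from h import *
s=sense();print(s['wrist_torque'],s['joint_pos']);go([.5183,-.248,.092],1.46)"
```

```text
t: 6.1
tool_pos: [0.5166, -0.2494, 0.0914]
orientation: [0.058, 0.998, -0.001, -0.001]
force: [-1.5, -4.1, -0.5]
finger_gap: 0.109
grasp_force: 25.0
t: 6.35
tool_pos: [0.5165, -0.2494, 0.0913]
orientation: [0.057, 0.998, -0.001, -0.001]
force: [-2.6, -5.1, 0.8]
finger_gap: 0.115
grasp_force: 25.0
[-1.27747732  0.61749837  0.06333873] [-0.19138829  0.33429869  0.67457347  1.83555924 -0.23617365  1.05385574
  2.03000251]
shift [-0.0016  0.0016 -0.0007] rot [-0.07 -0.06 -0.23]
```

```bash
python3 -m handwheel '[{"linear":[0,0,0],"rot":[0,0,0],"jaw":0.6},{"linear":[0,0,0],"rot":[0,0,0],"jaw":0.6},{"linear":[0,0,-0.04],"rot":[0,0,0],"jaw":0.6},{"linear":[0,0,-0.08],"rot":[0,0,0],"jaw":0.6},{"linear":[0,0,-0.11],"rot":[0,0,0],"jaw":0.6}]'; python3 -c "
from h import *
go([.40,-.15,.22],1.46)"
```

```text
t: 6.98
tool_pos: [0.518, -0.2476, 0.2031]
orientation: [0.055, 0.998, 0.0, 0.001]
force: [0.0, 0.1, -0.1]
finger_gap: 0.563
grasp_force: 0.0
shift [ 0.1281  0.084  -0.017 ] rot [ 0.02  0.07 -0.  ]
```

```bash
python3 -m handwheel '[{"linear":[0.04,0.05,-0.017],"rot":[0,0,0],"jaw":0.8},{"linear":[0.085,0.1,-0.017],"rot":[0,0,0],"jaw":0.8},{"linear":[0.085,0.1,-0.017],"rot":[0,0,0],"jaw":0.8},{"linear":[0.085,0.1,-0.017],"rot":[0,0,0],"jaw":0.8}]'; python3 - <<'E'
from h import *
go([.444,-.1386,.045],1.46)
c=get_calibration("wrist");a=snapshot("wrist");cv2.imwrite("pics/w2.png",a);np.savez("w2.npz",K=c["camera_matrix"],T=c["pose"])
E
```

```text
t: 7.48
tool_pos: [0.4443, -0.1386, 0.2187]
orientation: [0.055, 0.999, 0.0, 0.001]
force: [-1.2, -0.1, 0.5]
finger_gap: 0.795
grasp_force: 0.0
shift [ 0.0005 -0.0002  0.1737] rot [0.06 0.06 0.09]
```

View pics/w2.png

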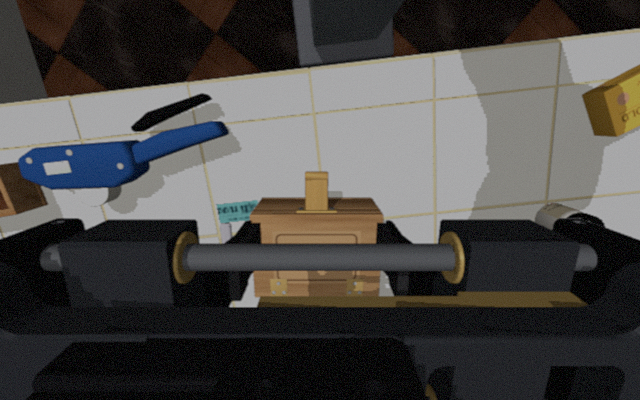

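The tongue runs from (316,172) to (317,210), and the bar's end shows at (226,232), beside the box and clear of the lid. I'll check the tongue position against the model.

```bash
python3 - <<'E'
from h import *
d=np.load("w2.npz");K,T=d["K"],d["T"];b=[.5294,-.1482,-.1114]
A=R.from_euler('z',-b[2])
for n,u,z in(("tipL",(305,172),.066),("tipR",(328,172),.066),("rootL",(305,208),.066),("rootR",(328,208),.066),("bar",(226,226),.084)):
    w=ray(K,T,u,z);print(n,w.round(4),(A.apply(w-[b[0],b[1],0])).round(4))
E
```

```text
tipL [ 0.4299 -0.1496  0.066 ] [-0.0988 -0.0125  0.066 ]
tipR [ 0.4326 -0.1244  0.066 ] [-0.0988  0.0129  0.066 ]
rootL [ 0.4711 -0.1547  0.066 ] [-0.0572 -0.0129  0.066 ]
rootR [ 0.474  -0.1286  0.066 ] [-0.0572  0.0133  0.066 ]
bar [ 0.4766 -0.2416  0.084 ] [-0.0421 -0.0987  0.084 ]
```

```bash
python3 -m handwheel '[{"linear":[0,0,0.05],"rot":[0,0,0],"jaw":0.8},{"linear":[0,0,0.1],"rot":[0,0,0],"jaw":0.8},{"linear":[0,0,0.14],"rot":[0,0,0],"jaw":0.8},{"linear":[0,0,0.175],"rot":[0,0,0],"jaw":0.8},{"linear":[0,0,0.175],"rot":[0,0,0],"jaw":0.8}]'; python3 -m handwheel '[{"linear":[0,0,0],"rot":[0,0,0],"jaw":0},{"linear":[0,0,0],"rot":[0,0,0],"jaw":0},{"linear":[0,0,0],"rot":[0,0,0],"jaw":0},{"linear":[0,0,0],"rot":[0,0,0],"jaw":0},{"linear":[0,0,0],"rot":[0,0,0],"jaw":0}]' 20; python3 - <<'E'
from h import *
go([.444,-.1386,.043],1.46)
# path of grip: shifts in tool x(=-box x), z relative to shut
for a in range(0,66,10):
    a=np.radians(a);x=-.140*np.cos(a)+.009*np.sin(a);z=.140*np.sin(a)+.009*np.cos(a)
    print(round(np.degrees(a)),"tool x",round(-(x+.140),4),"z",round(-(z-.009),4))
E
```

```text
t: 8.15
tool_pos: [0.4424, -0.1408, 0.0413]
orientation: [0.056, 0.998, -0.001, -0.003]
force: [0.5, 0.7, 0.0]
finger_gap: 0.802
grasp_force: 0.0
t: 8.78
tool_pos: [0.4442, -0.1396, 0.0436]
orientation: [0.055, 0.998, -0.0, 0.0]
force: [-0.5, -15.1, 0.2]
finger_gap: 0.32
grasp_force: 8.2
shift [0.0003 0.001  0.0006] rot [-0.02  0.03  0.04]
0 tool x -0.0 z -0.0
10 tool x -0.0037 z -0.0242
20 tool x -0.0115 z -0.0473
30 tool x -0.0233 z -0.0688
40 tool x -0.0385 z -0.0879
50 tool x -0.0569 z -0.104
60 tool x -0.0778 z -0.1167
```

```bash
python3 -m handwheel '[{"linear":[0,-0.001,0],"rot":[0,0,0],"jaw":0},{"linear":[0,-0.001,0],"rot":[0,0,0],"jaw":0},{"linear":[0,-0.001,0],"rot":[0,0,0],"jaw":0}]' 20
```

```text
t: 9.15
tool_pos: [0.444, -0.1408, 0.0434]
orientation: [0.055, 0.998, -0.0, 0.0]
force: [-0.5, -4.4, 1.1]
finger_gap: 0.296
grasp_force: 20.0
```

```bash
python3 -m handwheel '[{"linear":[-0.001,0,-0.012],"rot":[0,0,0],"jaw":0},{"linear":[-0.004,0,-0.024],"rot":[0,0,0],"jaw":0},{"linear":[-0.007,0,-0.036],"rot":[0,0,0],"jaw":0},{"linear":[-0.0115,0,-0.0473],"rot":[0,0,0],"jaw":0},{"linear":[-0.017,0,-0.0583],"rot":[0,0,0],"jaw":0}]' 25; python3 - <<'E'
from h import *
o=np.array([.444,-.1408,.0434]);s=sense();print("so far",R.from_quat(s["orientation"]).inv().apply(s["tool_pos"]-o).round(4))
E
```

```text
t: 9.78
tool_pos: [0.4601, -0.1425, 0.1016]
orientation: [0.055, 0.998, -0.0, -0.001]
force: [0.1, -4.7, -3.7]
finger_gap: 0.295
grasp_force: 25.0
so far [-0.0162  0.     -0.0583]
```

```bash
python3 -m handwheel '[{"linear":[-0.0063,0,-0.0105],"rot":[0,0,0],"jaw":0},{"linear":[-0.0215,0,-0.0296],"rot":[0,0,0],"jaw":0},{"linear":[-0.0399,0,-0.0457],"rot":[0,0,0],"jaw":0},{"linear":[-0.0608,0,-0.0584],"rot":[0,0,0],"jaw":0},{"linear":[-0.0608,0,-0.0584],"rot":[0,0,0],"jaw":0}]'; python3 -m handwheel '[{"linear":[0,0,0],"rot":[0,0,0],"jaw":0},{"linear":[0,0,0],"rot":[0,0,0],"jaw":0},{"linear":[0,0,0],"rot":[0,0,0],"jaw":0}]'; python3 - <<'E'
from h import *
s=sense();b=[.5294,-.1482,-.1114]
g=R.from_quat(s["orientation"]).apply([0,0,-.019])+s["tool_pos"]
q=R.from_euler('z',-b[2]).apply(g-[b[0],b[1],0]);v=q-[.054,0,.053]
print(q,"r",np.hypot(v[0],v[2]),"ang",np.degrees(np.arctan2(v[2],-v[0])-np.arctan2(.009,.140)))
f=lambda i:cv2.resize(i,(400,300),interpolation=cv2.INTER_CUBIC)
cv2.imwrite("pics/f.png",np.hstack([f(snapshot("scene")[170:290,300:460]),f(snapshot("side")[180:280,280:413])]))
E
```

```text
t: 10.4
tool_pos: [0.5217, -0.1493, 0.1607]
orientation: [0.055, 0.998, -0.0, -0.0]
force: [-4.6, -2.7, 7.4]
finger_gap: 0.291
grasp_force: 25.0
t: 10.78
tool_pos: [0.5211, -0.1491, 0.1603]
orientation: [0.055, 0.998, -0.0, -0.0]
force: [-3.3, -4.2, 5.9]
finger_gap: 0.295
grasp_force: 25.0
[-0.00817667 -0.00186702  0.17929473] r 0.14077036826068332 ang 60.110088924398546
```

View pics/f.png

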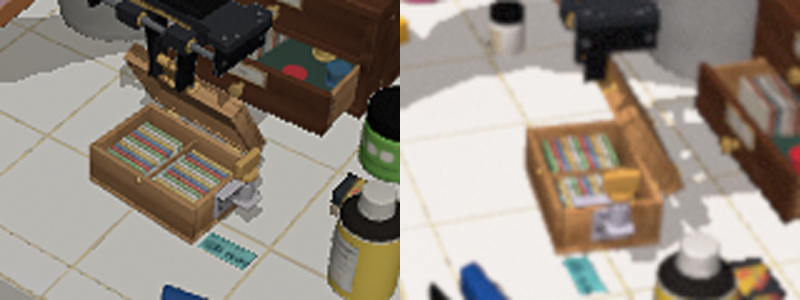

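The picture shows the lid held open at about 60° in the gripper (left at (190,100), right at (630,120)). The bar points to the front at (235,200), the box is open, and the tin has not moved.

```bash
python3 -c "
from bench import *
print(job_done())"
```

```text
the job is handed in; nothing more can be done
None
```

The job is handed in: the knob is turned so the bar points to the front, and the gripper is still holding the lid open by its pull at about 60° (60.1° worked out from the tool position). I kept clear of the jar and the tin throughout.

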